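# Prop the smoker's air door wide open and light it

### The arm

A 6-joint arm with a two-finger parallel gripper is mounted at the origin on the work surface. World frame = base frame: x ahead of the robot, y to its left, z up, the work surface at z = 0. Lengths are in mm, angles in rad, forces in N, time in s.
With the tool pointing down it reaches from about 300 to 775 mm from the base axis. Payload 14.6 kg.
Tool frame: the origin (TCP) lies at the very end of the fingers, on their centre line; the grasp point (between the pads) lies 19 mm behind it; z points along the fingers, y is the line along which they close (so a half turn about z gives the same grasp; the last joint's range is limited). The gripper opens to 94 mm and grips with 3 to 60 N. Pads are 16 mm wide; open, the fingers measure 119 mm over their backs; the gripper's body (75 mm by 177 mm) begins 78 mm behind the grasp point.
Start: joints at [1.15, 0.3, 1.521, -0, 1.321, -0.067], TCP at [190.553, 515.925, 205.446] pointing down, gripper open.
Joint ranges: [-3.03, 3.03], [-0.79, 2.21], [0.23, 2.52], [-1.04, 4.18], [0, 3.07], [-2.55, 2.55]. Speed limits (rad/s): [2.22, 2.22, 2.57, 3.14, 3.14, 3.14].

### API

Orientations are given as [roll, pitch, yaw] about the fixed x, y, z axes, in that order (R = Rz(yaw) Ry(pitch) Rx(roll)).
In Python, from cell import manip, camera, get_calibration gives the robot as it stands.
- The arm moves only by the tool arm_command, never from a script. Its argument "targets" is a list of rows, each an object of numbers: "hand": the opening, from -1 (shut) to 1 (fully open), so that 0 is half open; "x", "y", "z": the shift along the tool's x, y, z in m; "yaw": the turn about the tool's z in rad. In form: [{"hand": .., "x": .., "y": .., "z": .., "yaw": ..}, ...]. A call has 1 to 10 rows; each row shifts and turns the commanded pose from where the row before left it, along the tool's axes as they then stand; what a row does not reach is not made up. A row lasts 1/10 s, in which the tool goes at most 50 mm and 8.59 degrees, less where a joint would pass 70% of its speed; a pose out of reach is approached as far as the arm can. A call is refused whole if a number of a shift passes 0.05 or a number of a turn 0.15, either way. A call with a gripper value outside its range is refused whole. The fingers move at their own pace and stop on an object; "newtons" is the grip in N (left out, the last holds). Time passes only in rows, so rows that do not move let the fingers close. It gives the time, the measured TCP pose, the force, the opening and the grip force at its end, in the units of the state.
- manip.read_state(): the state, without advancing time (a new reading comes with each control period).
- camera(name): name is "side" or "top" or "wrist"; returns the picture (384x512x3 uint8, red, green, blue); there is no depth.
- get_calibration(name): a dict with "K" (3x3 intrinsics, pixels), "cam_to_world" (4x4, takes a point from camera to world coordinates). Camera axes: x right, y up, looking along -z (the intrinsics and any distortion apply to the point x, -y, -z); pixel columns grow to the right and rows downward; lengths in mm; the calibration is good to about 2 mm. A picture is of the moment at which its call begins: read the wrist's pose just before it. get_calibration takes no time and is no camera call; for the wrist camera it gives the pose at the moment of the call.
- manip.sign_off(): hands the job in; it is judged then, once.
The state is a dict: "clock": time; "joints": joint angles; "qd": joint speeds; "effort": joint torques, N m; "eef_pos": TCP position; "eef_rot": TCP orientation; "wrist_force": force on the tool from outside, world axes, zero at the start; "moment": the same for the moment, N m; "finger_gap": finger opening in mm; "finger_force": force on a finger pad.
Only numpy, scipy, OpenCV 4.12 (cv2) and the standard library are available. Lean on these libraries where they do the work, as an engineer would, in place of code of your own. Each camera call takes 0.05 s, during which the arm holds its last target. There are 200 camera calls.

### The job

The stay bar on the side smoker's air door hangs on its pin by the hole nearest the knob, so the door is almost shut: take the bar by its ball knob under the rail, lift it off the pin, draw the door wide open and drop the hole farthest from the knob over the pin, so that the bar lies flat, and let go. Only then press the igniter's spring pedal right down to its stop, hold it a moment and let it spring back up. Leave the jar, brush, thermometer and tongs where they lie.

Things in the scene. Friction and masses are not known exactly. Their poses are not given: they have to be found in the camera images.
- smoker: The fixed side smoker: grey steel box, 220 x 220 mm, 247 mm high plus a vent cap to 279 mm, with a flat steel sill 12 mm high running from its right-hand (-y) face. Origin on the shelf surface exactly under the pin; z up; y points from the pin to the box face, 195 mm away; x points away from the robot (turned at most 0.22 rad).
- rail_mid (a point): Point on the centre line of the smoker's straight aluminium rail, 14 mm thick, 215 mm above the shelf, along the smoker's y at its x = +12 mm, from the box to y = -170 mm, then bending away to a leg at x = +100, y = -190. It bars the way straight down to the knob: come in slanted, 30 to 40 degrees from vertical, from the robot's side, where only the low brush lies.
- pin_tip (a point): Top of the upright round-nosed steel pin on the sill: 10 mm diameter, top 45 mm above the shelf. It sticks up 15 mm from the underside of the flat-lying bar.
- door_hinge (a point): The air door's vertical hinge line, at the smoker's x = +100, y = +180 mm (given 30 mm above the shelf). The door is a steel sheet 145 mm wide, from 46 to 190 mm above the shelf, reaching from the hinge towards the robot; it opens away from the box, towards the pin (counter-clockwise seen from above).
- door (a joint): Door angle, rad: 0 at the start (almost shut), growing as it opens; about 0.67 with the pin in the hole farthest from the knob. Free-swinging with slight friction; it stays where it is left.
- stay (a joint): Lift angle of the stay bar, rad: 0 lying flat (its lower stop), growing as the knob end is raised, to 0.7. The bar falls under its own weight when let go.
- stay_pivot (a point): The bar's pivot under the door's lower edge, on the bar's underside, 30 mm above the shelf, always 120 mm from the hinge line. Here the bar swivels freely and hinges up and down, so the knob's place fixes the door's. The bar: flat steel 30 mm wide, 6 mm thick, about 0.3 kg, straight from here to its end 222 mm away. x along the bar to the knob, z up.
- stay_knob (a point): Centre of the black ball knob (32 mm diameter) on a 14 mm stem, at the free end of the bar: 205 mm along the bar from the pivot and 50 mm above the bar's underside (80 mm above the shelf when flat). Takes a light grip; the ball may turn between the fingers.
- hole_out (a point): Centre of the hole nearest the knob, half-way through the bar: 155 mm from the pivot. All three holes are 17 mm in diameter, in a row along the middle of the bar. At the start the pin is in this hole.
- hole_mid (a point): Centre of the middle hole, 122.5 mm from the pivot. Not to be used.
- hole_in (a point): Centre of the hole farthest from the knob (nearest the door), 90 mm from the pivot: the one to drop over the pin. For the bar to clear the pin here it must be raised by more than 0.17 rad (knob about 35 mm up).
- pedal (a joint): Igniter pedal angle, rad: 0 at rest, 0.28 at the bottom stop; a spring brings it back.
- pedal_pad (a point): Middle of the pedal's black ribbed rubber pad (45 x 44 mm), on its upper surface, 67 mm above the shelf at rest. The pedal is a steel plate 96 x 50 mm, hinged 72 mm from here at its end away from the robot (its x points there), on a fixed grey housing 125 x 75 mm. Pressed here straight down the pad sinks 20 mm to the stop, against 3 N at first, 8 N at the stop.
- jar: Squat glass jar with steel screw lid, 84 mm across, 85 mm high; loose. Origin at the centre of its foot. Leave alone.
- brush: Grey plastic grill brush, about 185 mm long, 30 mm high, lying on the shelf; loose. Origin under its middle, x along its length. Leave alone.
- thermometer: Stainless meat thermometer lying flat: plain dial 54 mm across, 12 mm high, with a 115 mm stem along its x; loose. Origin under the dial. Leave alone.
- tongs: Steel tongs with two orange silicone tips, 255 mm long, 24 mm high, lying flat along its x; loose. Origin under its middle. Leave alone.
Mind the look-alikes: they are no part of the job. What is shaped like the part that bears pedal but red is not meant.

How it is judged (in metres and radians):
On the way, in this order (a step that is already met when the one before it is completed fails the run):
1. the stay bar is lifted off the pin (value of joint stay above 0.11 rad), for 0.1 s.
2. the hole farthest from the knob is down over the pin, the bar flat and let go (horizontal distance between hole_in and pin_tip below 0.006 m and value of joint stay below 0.04 rad and contact force between the fingers and stay below 0.2 N), for 0.2 s.
3. the pedal is pressed down to its stop (value of joint pedal above 0.262 rad), for 0.1 s.
At the end, for the whole second after the job is handed in: The pin stands in the hole farthest from the knob (centres within 6 mm seen from above), the bar lies flat (within 0.04 rad), the door is open (over 0.55 rad from its start) and the pedal is back up (within 0.03 rad) (horizontal distance between hole_in and pin_tip below 0.006 m and value of joint stay below 0.04 rad and value of joint door above 0.55 rad and value of joint pedal below 0.03 rad); the robot touches nothing.
It fails at once if the pedal is pressed while the door is not yet wide open (value of joint pedal above 0.12 rad and value of joint door below 0.55 rad).
It fails at once if the jar, brush, thermometer or tongs is pushed more than 25 mm or the jar tipped (distance of any of jar, brush, thermometer, tongs from where it was at the start of the episode above 0.025 m or angle between jar's own z axis and vertical above 0.4 rad).
It also fails if it takes over 58 s, if anything falls off the work surface, if the arm or the gripper's body presses on something with over 40 N, if the wrist force passes 120 N, or if a joint passes its speed limit or range.

## Working session

There is one attempt and no reset: what is moved stays moved. The work goes in short steps, Python scripts to look and compute and a tool call to move; the robot and the scene stay as the last step left them, time stands still between calls to the robot, and variables do not carry over. Pictures are saved under pics/ and viewed, at most 10 in all, crops included, and the job is handed in when it is done.

Besides the shell and the picture viewer there is one more tool, called as name(argument=value, ...) on one line, values as JSON. arm_command: Moves the arm, as the interface text tells. Its arguments: {"type":"object","properties":{"targets":{"type":"array"},"newtons":{"type":"number"}},"required":["targets"]}

```bash
mkdir -p pics; python3 - <<'E'
from cell import manip, camera, get_calibration
import cv2
for n in ("side","top","wrist"):
    c=get_calibration(n); print(n,c["K"],c["cam_to_world"],[k for k in c])
    cv2.imwrite(f"pics/{n}0.png",cv2.resize(camera(n)[:,:,::-1],(800,600),interpolation=cv2.INTER_CUBIC))
print(manip.read_state())
E
```

```text
side [[493.73019637   0.         261.15362175]
 [  0.         493.73019637 186.00864177]
 [  0.           0.           1.        ]] [[ 8.01986702e-01  3.77042704e-01 -4.63309972e-01 -2.17278426e+02]
 [-5.97338059e-01  5.08988251e-01 -6.19772703e-01 -1.13705274e+03]
 [ 2.13855641e-03  7.73802145e-01  6.33423766e-01  1.14651814e+03]
 [ 0.00000000e+00  0.00000000e+00  0.00000000e+00  1.00000000e+00]] ['K', 'cam_to_world']
top [[425.20070057   0.         252.52828763]
 [  0.         425.20070057 188.925736  ]
 [  0.           0.           1.        ]] [[-2.35921518e-02  9.97901698e-01 -6.02960273e-02  4.37755295e+02]
 [-9.99418040e-01 -2.50284032e-02 -2.31767166e-02 -1.66851788e+02]
 [-2.46371981e-02  5.97141488e-02  9.97911433e-01  1.54912973e+03]
 [ 0.00000000e+00  0.00000000e+00  0.00000000e+00  1.00000000e+00]] ['K', 'cam_to_world']
wrist [[278.64017512   0.         258.36074762]
 [  0.         278.64017512 192.55554662]
 [  0.           0.           1.        ]] [[ 3.45179396e-01 -9.12117425e-01 -2.21117589e-01  1.26139107e+02]
 [ 9.38536538e-01  3.35313768e-01  8.19380531e-02  5.39726613e+02]
 [-5.93354012e-04 -2.35810264e-01  9.71798934e-01  3.83213978e+02]
 [ 0.00000000e+00  0.00000000e+00  0.00000000e+00  1.00000000e+00]] ['K', 'cam_to_world']
{'clock': 0.15, 'joints': array([ 1.15040831e+00,  3.00352970e-01,  1.52140866e+00, -1.97025882e-05,
        1.32070737e+00, -6.66028045e-02]), 'qd': array([-0.00116842, -0.00151313, -0.00189197,  0.00074202,  0.00204931,
        0.00029958]), 'effort': array([ 2.41451744e-03, -5.31960475e+01, -3.52823925e+01,  7.09147914e-02,
        2.35944253e-02, -5.40710857e-05]), 'eef_pos': array([190.47898198, 515.75924139, 205.02407071]), 'eef_rot': array([-3.14071697e+00, -3.92815707e-05,  2.78781231e+00]), 'wrist_force': array([ 0.42768262,  0.64239202, -0.39147951]), 'moment': array([0.01067732, 0.00976523, 0.01187839]), 'finger_force': 0.0, 'finger_gap': 93.88073187033577}
```

View pics/top0.png

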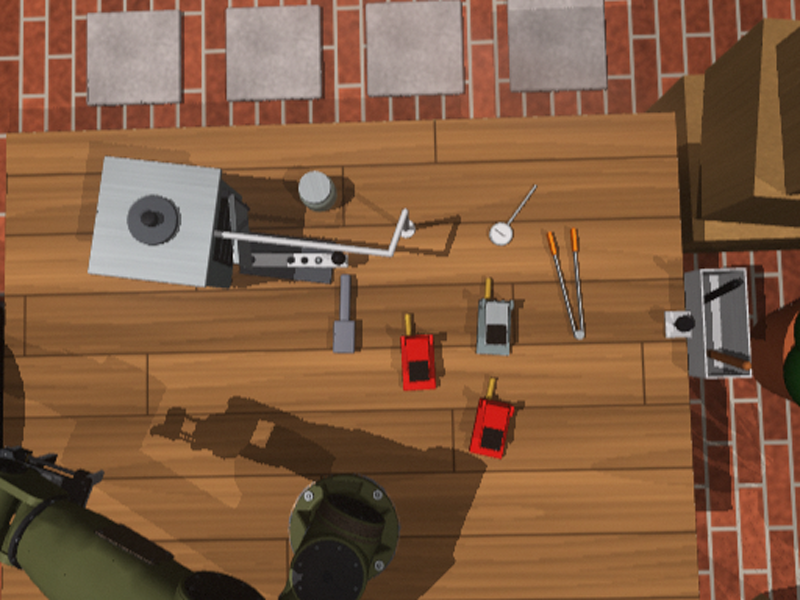

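View pics/side0.png

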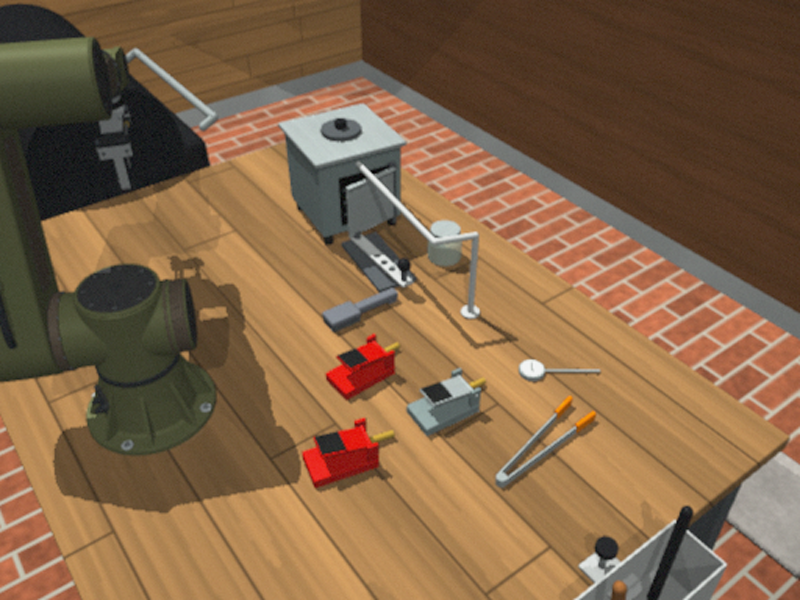

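Top view: knob at about (339,258), holes at (292/305/318, 261), grey pedal pad at (496,334), and red look-alikes. Side view: knob at (405,265). I'll enlarge both for precision.

```bash
python3 - <<'E'
from cell import camera
import cv2,numpy as np
t=camera("top")[:,:,::-1]; s=camera("side")[:,:,::-1]
a=cv2.resize(t[110:190,130:270],(800,457),interpolation=cv2.INTER_CUBIC)  # x5.714
b=cv2.resize(s[140:190,210:290],(400,250),interpolation=cv2.INTER_CUBIC)  #x5
c=cv2.resize(t[180:235,290:345],(400,400),interpolation=cv2.INTER_CUBIC)[:343] #x7.27
im=np.vstack([a[:300],np.hstack([b,c[:250]])]); cv2.imwrite("pics/z1.png",im)
E
```

```text
(no output)
```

View pics/z1.png

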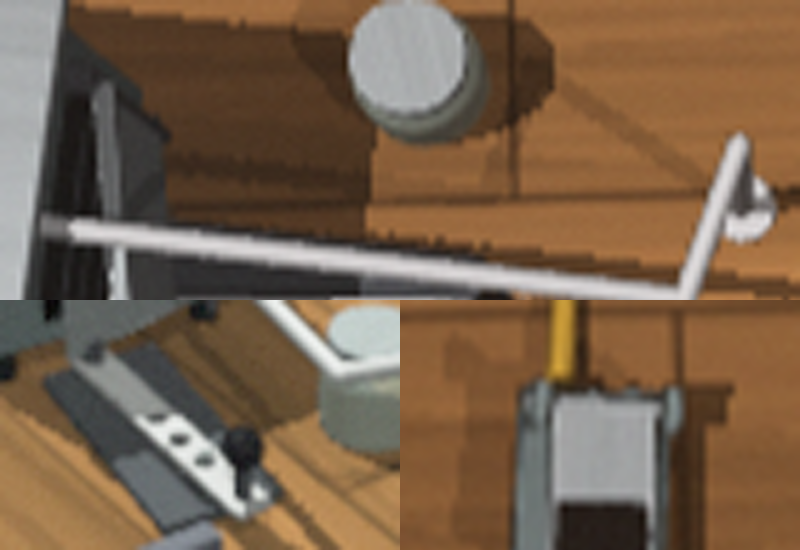

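```bash
cat > h.py <<'E'
import numpy as np
from cell import get_calibration
def ray(n,u,v,c=None):
    c=c or get_calibration(n); K=np.array(c["K"]);M=np.array(c["cam_to_world"])
    d=M[:3,:3]@np.array([(u-K[0,2])/K[0,0],-(v-K[1,2])/K[1,1],-1]); return M[:3,3],d
def atz(n,u,v,z,c=None):
    o,d=ray(n,u,v,c); return o+d*(z-o[2])/d[2]
def proj(n,p,c=None):
    c=c or get_calibration(n); K=np.array(c["K"]);M=np.array(c["cam_to_world"])
    q=M[:3,:3].T@(np.array(p)-M[:3,3]); return K[0,2]+K[0,0]*q[0]/-q[2], K[1,2]+K[1,1]*q[1]/q[2]
E
python3 - <<'E'
from h import *
np.set_printoptions(precision=1,suppress=True)
s=1.5625
print("rail",atz("top",250.4,160.8,215),atz("top",142.3,150.3,215))
print("knob",atz("top",339/s,258.5/s,80),atz("side",258.4,168.8,80))
for n,u,v in (("in",241.6,163.4),("mid",246,168),("out",250.8,171.8)): print(n,atz("side",u,v,34))
for n,u,v in (("in",292,260),("mid",305,260.5),("out",318,261)): print(n,atz("top",u/s,v/s,36))
print("pad",atz("top",496/s,334/s,67),atz("side",437/s,393/s,67))
print("housing",[atz("top",u/s,v/s,60) for u,v in((483,298),(512,299),(477,354),(510,355))])
print("jar",atz("top",316/s,187/s,85),"brush",[atz("top",u/s,v/s,30) for u,v in((345,275),(344,352))])
E
```

```text
rail [ 607.5 -131.2  215. ] [650.3 212.  215. ]
knob [611.5 -10.8  80. ] [612.7 -10.1  80. ]
in [617.6 103.2  34. ]
mid [614.4  70.   34. ]
out [615.2  40.5  34. ]
in [616.1 102.1  36. ]
mid [614.2  72.2  36. ]
out [612.2  42.2  36. ]
pad [ 435.4 -355.5   67. ] [ 433. -360.   67.]
housing [array([ 516.5, -330. ,   60. ]), array([ 512.6, -394.6,   60. ]), array([ 391.9, -312.8,   60. ]), array([ 388.1, -385.9,   60. ])]
jar [773.   37.2  85. ] brush [array([578.9, -18.7,  30. ]), array([402.5, -13. ,  30. ])]
```

arm_command(targets=[{"z": -0.05, "yaw": -0.118, "hand": 1}, {"z": -0.05, "yaw": -0.118}, {"z": -0.05, "yaw": -0.118}, {"z": -0.04}, {"x": -0.02, "y": -0.045}, {"x": -0.02, "y": -0.045}, {"x": -0.02, "y": -0.045}, {"x": -0.02, "y": -0.045}, {"x": -0.02, "y": -0.045}, {"x": -0.02, "y": -0.045}])

```text
schema error: expected keys hand, x, y, z, yaw
```

```bash
python3 - <<'E'
from h import *
np.set_printoptions(precision=3,suppress=True)
from scipy.optimize import fsolve
for pin in ((615,40),(613,40)):
  pin=np.array(pin);x=np.array([.992,-.124]);y=np.array([.124,.992])
  h=pin+100*x+180*y
  f=lambda r,g:fsolve(lambda p:[np.hypot(*(p-h))-120,np.hypot(*(p-pin))-r],g)
  p0=f(155,[620,194]);p1=f(90,[640,127])
  ang=lambda p:np.arctan2(*(p-h)[::-1])
  print("h",h,"p0",p0,"p1",p1,"door",(ang(p1)-ang(p0)))
  for p in(p0,p1):
    u=(pin-p)/np.hypot(*(pin-p)); print("u",u,"knob",p+205*u,[ (th,p+u*(205*np.cos(th)-50*np.sin(th)),30+205*np.sin(th)+50*np.cos(th)) for th in(.12,.25)])
from cell import manip
print(manip.read_state())
E
```

```text
h [736.52 206.16] p0 [617.041 194.987] p1 [650.15  122.852] door 0.6741042741927825
u [-0.013 -1.   ] knob [614.342  -9.996] [(0.12, array([614.44 ,  -2.536]), np.float64(104.18143428692179)), (0.25, array([614.588,   8.746]), np.float64(129.16343273270945))]
u [-0.391 -0.921] knob [570.086 -65.867] [(0.12, array([573.   , -58.999]), np.float64(104.18143428692179)), (0.25, array([577.407, -48.612]), np.float64(129.16343273270945))]
h [734.52 206.16] p0 [615.041 194.987] p1 [648.15  122.852] door 0.674104273234605
u [-0.013 -1.   ] knob [612.342  -9.996] [(0.12, array([612.44 ,  -2.536]), np.float64(104.18143428692179)), (0.25, array([612.588,   8.746]), np.float64(129.16343273270945))]
u [-0.391 -0.921] knob [568.086 -65.867] [(0.12, array([571.   , -58.999]), np.float64(104.18143428692179)), (0.25, array([575.407, -48.612]), np.float64(129.16343273270945))]
{'clock': 0.25, 'joints': array([ 1.15 ,  0.3  ,  1.521, -0.   ,  1.321, -0.067]), 'qd': array([-0.   , -0.002, -0.   , -0.   ,  0.001,  0.   ]), 'effort': array([ -0.001, -53.125, -35.248,   0.071,   0.023,  -0.   ]), 'eef_pos': array([190.521, 515.83 , 205.204]), 'eef_rot': array([-3.141, -0.   ,  2.788]), 'wrist_force': array([-0.198,  0.37 , -0.56 ]), 'moment': array([ 0.013, -0.022, -0.012]), 'finger_force': 0.0, 'finger_gap': 94.08185466550049}
```

arm_command(targets=[{"hand": 1, "x": 0, "y": 0, "z": -0.05, "yaw": -0.118}, {"hand": 1, "x": 0, "y": 0, "z": -0.05, "yaw": -0.118}, {"hand": 1, "x": 0, "y": 0, "z": -0.05, "yaw": -0.118}, {"hand": 1, "x": 0, "y": 0, "z": -0.04, "yaw": 0}, {"hand": 1, "x": -0.02, "y": -0.045, "z": 0, "yaw": 0}, {"hand": 1, "x": -0.02, "y": -0.045, "z": 0, "yaw": 0}, {"hand": 1, "x": -0.02, "y": -0.045, "z": 0, "yaw": 0}, {"hand": 1, "x": -0.02, "y": -0.045, "z": 0, "yaw": 0}, {"hand": 1, "x": -0.02, "y": -0.045, "z": 0, "yaw": 0}, {"hand": 1, "x": -0.02, "y": -0.045, "z": 0, "yaw": 0}])

```text
clock: 1.25
eef_pos: [310.8, 244.1, 395.5]
eef_rot: [3.141, 0.0, -3.141]
wrist_force: [1.0, -0.3, -0.2]
finger_gap: 94.1
finger_force: 0.0
```

arm_command(targets=[{"hand": 1, "x": -0.02, "y": -0.045, "z": 0, "yaw": 0}, {"hand": 1, "x": -0.02, "y": -0.045, "z": 0, "yaw": 0}, {"hand": 1, "x": -0.02, "y": -0.045, "z": 0, "yaw": 0}, {"hand": 1, "x": -0.02, "y": -0.045, "z": 0, "yaw": 0}, {"hand": 1, "x": -0.03, "y": -0.04, "z": 0, "yaw": 0}, {"hand": 1, "x": -0.03, "y": -0.04, "z": 0, "yaw": 0}, {"hand": 1, "x": -0.045, "y": 0, "z": 0, "yaw": 0}, {"hand": 1, "x": -0.045, "y": 0, "z": 0, "yaw": 0}, {"hand": 1, "x": -0.045, "y": 0, "z": 0, "yaw": 0}, {"hand": 1, "x": -0.045, "y": 0, "z": 0, "yaw": 0}])

```text
clock: 2.25
eef_pos: [632.2, -14.1, 395.1]
eef_rot: [-3.142, -0.0, 3.141]
wrist_force: [-0.5, -0.3, 1.4]
finger_gap: 94.0
finger_force: 0.0
```

arm_command(targets=[{"hand": 1, "x": -0.05, "y": 0, "z": 0, "yaw": 0}, {"hand": 1, "x": -0.05, "y": 0, "z": 0, "yaw": 0}, {"hand": 1, "x": -0.05, "y": 0, "z": 0, "yaw": 0}, {"hand": 1, "x": -0.05, "y": 0, "z": 0, "yaw": 0}, {"hand": 1, "x": -0.05, "y": 0, "z": 0, "yaw": 0}, {"hand": 1, "x": -0.05, "y": 0, "z": 0, "yaw": 0}])

```text
clock: 2.85
eef_pos: [786.3, -12.6, 344.2]
eef_rot: [-3.141, 0.069, -3.141]
wrist_force: [-0.5, -0.3, 0.9]
finger_gap: 94.0
finger_force: 0.0
```

```bash
python3 -c "
from cell import manip
s=manip.read_state();print(s['clock'],s['joints'].round(3),s['eef_pos'].round(1),s['eef_rot'].round(3))"
```

```text
2.85 [-0.064  0.928  0.237  0.004  1.908 -1.633] [786.3 -12.6 344.2] [-3.141  0.069 -3.141]
```

arm_command(targets=[{"hand": 1, "x": -0.045, "y": 0, "z": -0.02, "yaw": 0}, {"hand": 1, "x": -0.045, "y": 0, "z": -0.02, "yaw": 0}, {"hand": 1, "x": -0.045, "y": 0, "z": -0.02, "yaw": 0}, {"hand": 1, "x": -0.045, "y": 0, "z": -0.02, "yaw": 0}, {"hand": 1, "x": -0.045, "y": 0, "z": -0.02, "yaw": 0}])

```text
clock: 3.35
eef_pos: [811.3, -9.8, 377.3]
eef_rot: [-3.138, 0.216, -3.141]
wrist_force: [-0.5, -0.3, 0.2]
finger_gap: 93.9
finger_force: 0.0
```

```bash
python3 -c "
from cell import manip
s=manip.read_state();print(s['clock'],s['joints'].round(3),s['eef_pos'].round(1),s['eef_rot'].round(3))"
```

```text
3.35 [-0.061  0.893  0.235  0.01   1.797 -1.628] [811.3  -9.8 377.3] [-3.138  0.216 -3.141]
```

arm_command(targets=[{"hand": 1, "x": -0.045, "y": 0, "z": -0.01, "yaw": 0}, {"hand": 1, "x": -0.045, "y": 0, "z": -0.01, "yaw": 0}, {"hand": 1, "x": -0.045, "y": 0, "z": -0.01, "yaw": 0}, {"hand": 1, "x": -0.045, "y": 0, "z": -0.01, "yaw": 0}, {"hand": 1, "x": -0.045, "y": 0, "z": -0.01, "yaw": 0}, {"hand": 1, "x": -0.045, "y": 0, "z": -0.01, "yaw": 0}, {"hand": 1, "x": -0.045, "y": 0, "z": -0.01, "yaw": 0}, {"hand": 1, "x": -0.045, "y": 0, "z": -0.01, "yaw": 0}])

```text
clock: 4.15
eef_pos: [859.4, -6.7, 408.0]
eef_rot: [-3.136, 0.431, -3.14]
wrist_force: [0.4, 1.0, 0.9]
finger_gap: 94.0
finger_force: 0.0
```

```bash
python3 -c "
from cell import manip
s=manip.read_state();print(s['clock'],s['joints'].round(3),s['eef_pos'].round(1),s['eef_rot'].round(3))"
```

```text
4.15 [-0.056  0.877  0.236  0.018  1.599 -1.623] [859.4  -6.7 408. ] [-3.136  0.431 -3.14 ]
```

arm_command(targets=[{"hand": 1, "x": -0.048, "y": 0, "z": 0.0, "yaw": 0}, {"hand": 1, "x": -0.048, "y": 0, "z": 0.0, "yaw": 0}, {"hand": 1, "x": -0.048, "y": 0, "z": 0.0, "yaw": 0}, {"hand": 1, "x": -0.048, "y": 0, "z": 0.0, "yaw": 0}, {"hand": 1, "x": -0.048, "y": 0, "z": 0.0, "yaw": 0}, {"hand": 1, "x": -0.048, "y": 0, "z": 0.0, "yaw": 0}, {"hand": 1, "x": -0.048, "y": 0, "z": 0.0, "yaw": 0}])

```text
clock: 4.85
eef_pos: [906.9, -4.8, 433.5]
eef_rot: [-3.134, 0.63, -3.138]
wrist_force: [0.3, -0.6, -0.2]
finger_gap: 94.3
finger_force: 0.0
```

```bash
python3 -c "
from cell import manip
s=manip.read_state();print(s['clock'],s['joints'].round(3),s['eef_pos'].round(1),s['eef_rot'].round(3))"
```

```text
4.85 [-0.053  0.879  0.236  0.026  1.397 -1.621] [906.9  -4.8 433.5] [-3.134  0.63  -3.138]
```

arm_command(targets=[{"hand": 1, "x": 0.04, "y": 0, "z": -0.029, "yaw": 0}, {"hand": 1, "x": 0.04, "y": 0, "z": -0.029, "yaw": 0}, {"hand": 1, "x": 0.04, "y": 0, "z": -0.029, "yaw": 0}, {"hand": 1, "x": 0.04, "y": 0, "z": -0.029, "yaw": 0}, {"hand": 1, "x": 0.04, "y": 0, "z": -0.029, "yaw": 0}, {"hand": 1, "x": 0.04, "y": 0, "z": -0.029, "yaw": 0}, {"hand": 1, "x": 0.04, "y": 0, "z": -0.029, "yaw": 0}, {"hand": 1, "x": 0.04, "y": 0, "z": -0.029, "yaw": 0}, {"hand": 1, "x": 0, "y": 0, "z": 0, "yaw": 0}])

```text
clock: 5.75
eef_pos: [577.1, -4.6, 440.7]
eef_rot: [-3.133, 0.634, -3.138]
wrist_force: [0.4, -0.0, 1.1]
finger_gap: 94.1
finger_force: 0.0
```

arm_command(targets=[{"hand": 1, "x": 0.029, "y": 0, "z": -0.021, "yaw": 0}, {"hand": 1, "x": 0.029, "y": 0, "z": -0.021, "yaw": 0}, {"hand": 1, "x": 0.0255, "y": 0, "z": 0.0345, "yaw": 0}, {"hand": 1, "x": 0.0255, "y": 0, "z": 0.0345, "yaw": 0}, {"hand": 0.4, "x": 0.0255, "y": 0, "z": 0.0345, "yaw": 0}, {"hand": 0.4, "x": 0.0255, "y": 0, "z": 0.0345, "yaw": 0}, {"hand": 0.4, "x": 0.0255, "y": 0, "z": 0.0345, "yaw": 0}, {"hand": 0.4, "x": 0, "y": 0, "z": 0, "yaw": 0}])

```text
clock: 6.55
eef_pos: [506.3, -6.0, 218.7]
eef_rot: [-3.135, 0.621, -3.139]
wrist_force: [0.2, 0.8, 0.7]
finger_gap: 67.2
finger_force: 0.0
```

```bash
python3 - <<'E'
from cell import manip,camera,get_calibration
from h import *
import cv2
s=manip.read_state();c=get_calibration("wrist");im=camera("wrist")
np.savez("w1",M=c["cam_to_world"],K=c["K"])
print(s['clock'],s['joints'].round(3),s['eef_pos'].round(1),s['eef_rot'].round(3))
print("knob exp px",proj("wrist",(612.5,-10.5,80),c),"pin",proj("wrist",(615,40,45),c),[proj("wrist",p,c) for p in ((614,40,36),(614.5,72.5,36),(615,105,36))])
im=cv2.resize(im[:,:,::-1],(800,600),interpolation=cv2.INTER_CUBIC);cv2.imwrite("pics/w1.png",im)
E
```

```text
6.55 [-0.118 -0.127  2.076  0.116  0.578 -1.767] [506.3  -6.  218.7] [-3.135  0.621 -3.139]
knob exp px (np.float64(255.00769930806794), np.float64(184.30432674124398)) pin (np.float64(291.84119161654274), np.float64(166.99353340957)) [(np.float64(291.43403634852524), np.float64(162.00135492618605)), (np.float64(314.5735188086859), np.float64(162.34446133269032)), (np.float64(337.6800173595203), np.float64(162.6870786621108))]
```

View pics/w1.png

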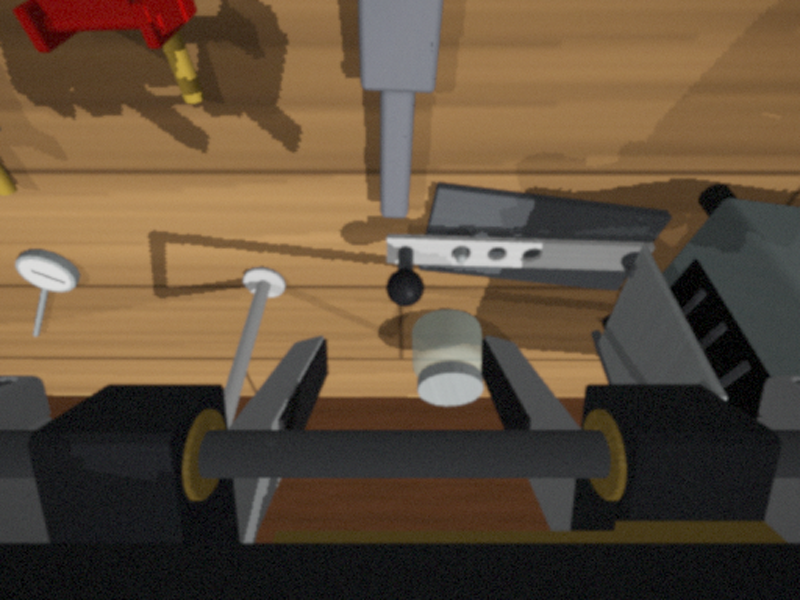

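Wrist view: knob at (405,287), right on the finger mid-line (405); holes at (461/497/532, 254), brush handle end at (395,215), below the path. Advancing along the slant.

arm_command(targets=[{"hand": 0.4, "x": -0.003, "y": 0, "z": 0.045, "yaw": 0}, {"hand": 0.4, "x": -0.003, "y": 0, "z": 0.045, "yaw": 0}, {"hand": 0.4, "x": 0, "y": 0, "z": 0.04, "yaw": 0}, {"hand": 0.4, "x": 0, "y": 0, "z": 0.01, "yaw": 0}, {"hand": 0.4, "x": 0, "y": 0, "z": 0, "yaw": 0}])

```text
clock: 7.1
eef_pos: [596.0, -6.9, 114.5]
eef_rot: [-3.134, 0.628, -3.138]
wrist_force: [-0.8, -1.3, 0.0]
finger_gap: 66.0
finger_force: 0.0
```

```bash
python3 - <<'E'
from cell import manip,camera,get_calibration
from h import *
import cv2
s=manip.read_state();c=get_calibration("wrist");im=camera("wrist")
print(s['clock'],s['joints'].round(3),s['eef_pos'].round(1),s['eef_rot'].round(3))
print("knob exp px",np.array(proj("wrist",(612.5,-7,80),c))*1.5625, "grasp pt",np.array(proj("wrist",s['eef_pos']-19*np.array([.582,0,-.813]),c))*1.5625)
im=cv2.resize(im[:,:,::-1],(800,600),interpolation=cv2.INTER_CUBIC);cv2.imwrite("pics/w2.png",im)
E
```

```text
7.1 [-0.096  0.24   1.97   0.169  0.309 -1.812] [596.   -6.9 114.5] [-3.134  0.628 -3.138]
knob exp px [402.87664802 319.03738583] grasp pt [402.24920192 376.10207001]
```

View pics/w2.png

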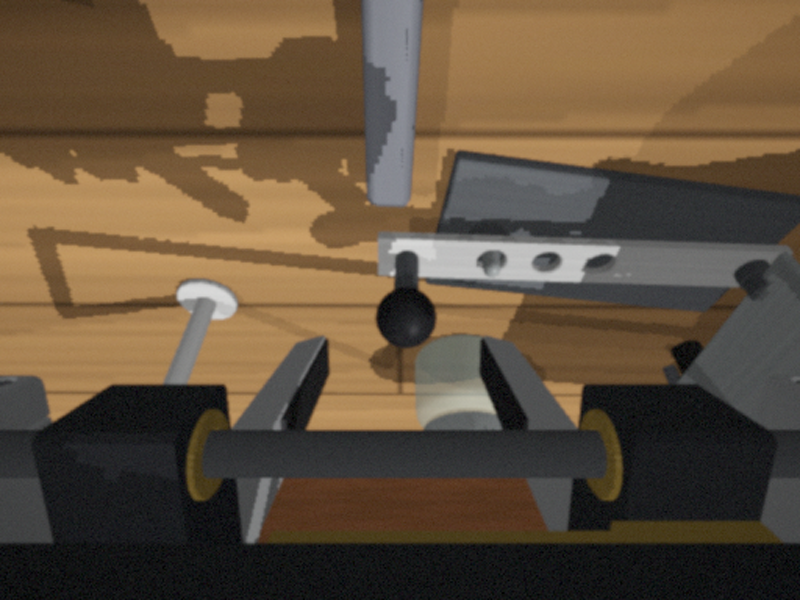

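arm_command(targets=[{"hand": 0.4, "x": 0.003, "y": 0.001, "z": 0.02, "yaw": 0}, {"hand": 0.4, "x": 0.004, "y": 0, "z": 0.02, "yaw": 0}, {"hand": 0.4, "x": 0, "y": 0, "z": 0.016, "yaw": 0}, {"hand": 0.4, "x": 0, "y": 0, "z": 0, "yaw": 0}, {"hand": -1, "x": 0, "y": 0, "z": 0, "yaw": 0}, {"hand": -1, "x": 0, "y": 0, "z": 0, "yaw": 0}, {"hand": -1, "x": 0, "y": 0, "z": 0, "yaw": 0}, {"hand": -1, "x": 0, "y": 0, "z": 0, "yaw": 0}, {"hand": -1, "x": 0, "y": 0, "z": 0, "yaw": 0}, {"hand": -1, "x": 0, "y": 0, "z": 0, "yaw": 0}], newtons=12)

```text
clock: 8.15
eef_pos: [622.1, -6.3, 64.2]
eef_rot: [-3.134, 0.628, -3.138]
wrist_force: [0.1, -0.1, 0.9]
finger_gap: 31.3
finger_force: 12.0
```

arm_command(targets=[{"hand": -1, "x": -0.0036, "y": 0.0017, "z": -0.005, "yaw": 0}, {"hand": -1, "x": -0.0036, "y": 0.0017, "z": -0.005, "yaw": 0}, {"hand": -1, "x": -0.0036, "y": 0.002, "z": -0.0049, "yaw": 0}, {"hand": -1, "x": -0.0036, "y": 0.002, "z": -0.0049, "yaw": 0}, {"hand": -1, "x": -0.0035, "y": 0.0024, "z": -0.0047, "yaw": 0}, {"hand": -1, "x": -0.0035, "y": 0.0024, "z": -0.0047, "yaw": 0}, {"hand": -1, "x": -0.0039, "y": 0.0032, "z": -0.0054, "yaw": 0}, {"hand": -1, "x": -0.0039, "y": 0.0032, "z": -0.0054, "yaw": 0}, {"hand": -1, "x": 0, "y": 0, "z": 0, "yaw": 0}, {"hand": -1, "x": 0, "y": 0, "z": 0, "yaw": 0}])

```text
clock: 9.15
eef_pos: [622.3, 12.8, 113.6]
eef_rot: [-3.134, 0.628, -3.138]
wrist_force: [0.4, -0.8, -2.5]
finger_gap: 30.9
finger_force: 12.0
```

arm_command(targets=[{"hand": -1, "x": 0.0038, "y": -0.0072, "z": -0.0027, "yaw": 0}, {"hand": -1, "x": 0.0038, "y": -0.0072, "z": -0.0027, "yaw": 0}, {"hand": -1, "x": 0.0038, "y": -0.0072, "z": -0.0027, "yaw": 0}, {"hand": -1, "x": 0.0038, "y": -0.0072, "z": -0.0027, "yaw": 0}, {"hand": -1, "x": 0.0038, "y": -0.0072, "z": -0.0027, "yaw": 0}, {"hand": -1, "x": 0.0038, "y": -0.0072, "z": -0.0027, "yaw": 0}, {"hand": -1, "x": 0.0038, "y": -0.0072, "z": -0.0027, "yaw": 0}, {"hand": -1, "x": 0.0038, "y": -0.0072, "z": -0.0027, "yaw": 0}, {"hand": -1, "x": 0, "y": 0, "z": 0, "yaw": 0}, {"hand": -1, "x": 0, "y": 0, "z": 0, "yaw": 0}])

```text
clock: 10.15
eef_pos: [584.9, -45.1, 113.3]
eef_rot: [-3.133, 0.628, -3.138]
wrist_force: [-1.0, -1.8, -0.5]
finger_gap: 31.1
finger_force: 12.0
```

```bash
python3 - <<'E'
from cell import manip,camera,get_calibration
from h import *
import cv2
s=manip.read_state();c=get_calibration("wrist");im=camera("wrist");sd=camera("side")
print(s['clock'],s['eef_pos'].round(1),s['eef_rot'].round(3),s['finger_gap'])
a=cv2.resize(im[:330,160:,::-1][:, :352],(480,450),interpolation=cv2.INTER_CUBIC)
b=cv2.resize(sd[130:200,210:260,::-1],(321,450),interpolation=cv2.INTER_CUBIC)[:, :320]
cv2.imwrite("pics/w3.png",np.hstack([a,b]))
E
```

```text
10.15 [584.9 -45.1 113.3] [-3.133  0.628 -3.138] 31.09311889741186
```

View pics/w3.png

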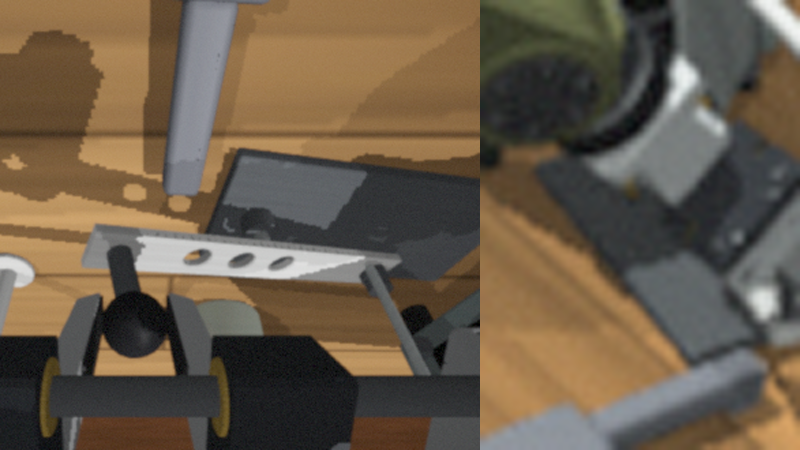

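```bash
python3 - <<'E'
from h import *
np.set_printoptions(precision=1,suppress=True)
k=480/352
px=lambda x,y:(160+x/k,y/k)
P=lambda p:(lambda q:np.array([(q[0]-160)*k,q[1]*k]))(proj("wrist",p))
for z in(12,20,30,45): print("pin proj if (613,43.7)",z,P((613,43.7,z)))
th=.25
for r,q in((155,(197,256)),(122.5,(242,260)),(90,(282,263))):
    z=30+r*np.sin(th)+3; print(r,z,atz("wrist",*px(*q),z))
print("pivot",atz("wrist",*px(372,266),33))
print("pinbase",atz("wrist",*px(258,212),14), atz("wrist",*px(258,232),40))
print("knob",atz("wrist",*px(136,325),129))
c=np.load("w1.npz");c={"K":c["K"],"cam_to_world":c["M"]}
print("w1",[atz("wrist",x/1.5625,254/1.5625,35,c) for x in(461,497,532)],atz("wrist",405/1.5625,287/1.5625,80,c))
E
```

```text
pin proj if (613,43.7) 12 [255.9 216.3]
pin proj if (613,43.7) 20 [258.2 223.9]
pin proj if (613,43.7) 30 [261.1 233.9]
pin proj if (613,43.7) 45 [265.8 249.8]
155 71.34761368445106 [589.7  -8.1  71.3]
122.5 63.306985008679064 [602.4  22.2  63.3]
90 55.266356332907066 [614.5  52.5  55.3]
pivot [643.6 134.3  33. ]
pinbase [607.   43.3  14. ] [601.2  36.5  40. ]
knob [571.  -43.4 129. ]
w1 [array([616. ,  45.3,  35. ]), array([615.8,  77.8,  35. ]), array([615.7, 109.3,  35. ])] [611.3  -5.1  80. ]
```

arm_command(targets=[{"hand": -1, "x": 0.0033, "y": -0.002, "z": 0.0031, "yaw": 0}, {"hand": -1, "x": 0.0033, "y": -0.002, "z": 0.0031, "yaw": 0}, {"hand": -1, "x": 0.0032, "y": -0.0019, "z": 0.0031, "yaw": 0}, {"hand": -1, "x": 0, "y": 0, "z": 0, "yaw": 0}, {"hand": -1, "x": 0, "y": 0, "z": 0, "yaw": 0}])

```text
clock: 10.75
eef_pos: [582.3, -50.9, 99.9]
eef_rot: [-3.134, 0.627, -3.138]
wrist_force: [-0.7, 0.5, -2.3]
finger_gap: 31.1
finger_force: 12.0
```

```bash
python3 - <<'E'
from cell import manip,camera,get_calibration
from h import *
import cv2
np.set_printoptions(precision=1,suppress=True)
s=manip.read_state();im=camera("wrist")
print(s['clock'],s['eef_pos'],s['eef_rot'],s['finger_gap'],s['wrist_force'])
k=6.4
P=lambda p:(np.array(proj("wrist",p))-[240,140])*k
print([P((613,43.7,z)) for z in (14,30,45)],"hole model",P((613+1,43.7+2,49)),P((613+1,43.7+2,52)))
print("per mm x,y",P((614,43.7,50))-P((613,43.7,50)),P((613,44.7,50))-P((613,43.7,50)))
cv2.imwrite("pics/w4.png",cv2.resize(im[140:220,240:360,::-1],(768,512),interpolation=cv2.INTER_CUBIC))
E
```

```text
10.75 [582.3 -50.9  99.9] [-3.1  0.6 -3.1] 31.070904512159345 [-0.7  0.5 -2.3]
[array([744.9, 201.2]), array([769.4, 279.9]), array([794.3, 359.7])] hole model [813.7 386.6] [819.1 403.7]
per mm x,y [-2.1  4.5] [7.3 0. ]
```

View pics/w4.png

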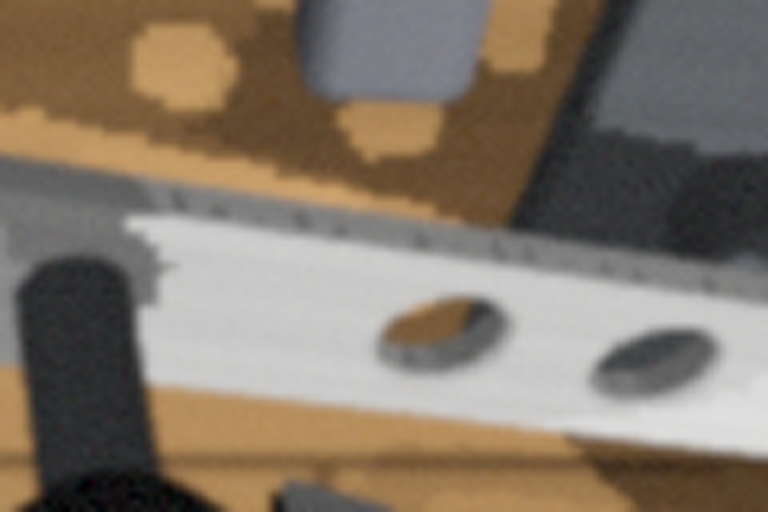

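```bash
python3 - <<'E'
from cell import manip,camera,get_calibration
from h import *
import cv2
np.set_printoptions(precision=1,suppress=True)
im=camera("wrist")
k=6.4
P=lambda p:(np.array(proj("wrist",p))-[310,140])*k
print([P((613,43.7,z)) for z in (14,30,45)],"hole model",P((613+1,43.7+2,52)))
cv2.imwrite("pics/w5.png",cv2.resize(im[140:220,310:430,::-1],(768,512),interpolation=cv2.INTER_CUBIC))
E
```

```text
[array([296.7, 200.5]), array([321.2, 279.2]), array([346.1, 359. ])] hole model [370.8 403. ]
```

View pics/w5.png

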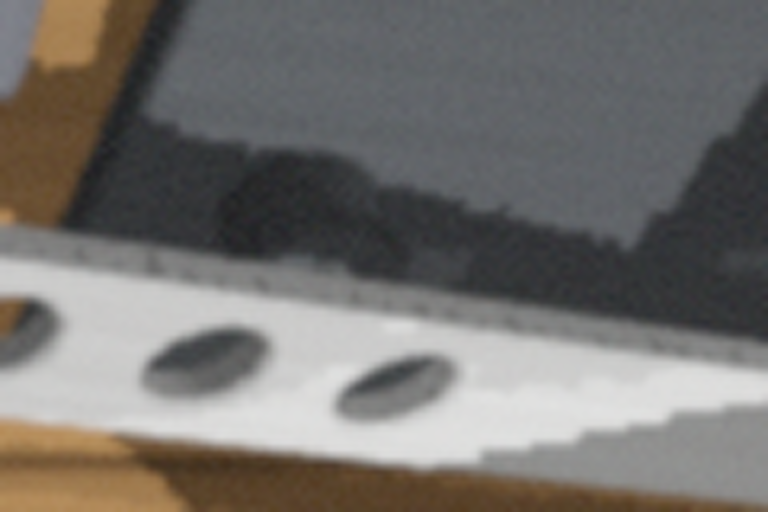

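```bash
python3 - <<'E'
from h import *
from scipy.optimize import fsolve
np.set_printoptions(precision=2,suppress=True)
pin=np.array([613,43.7]);h=pin+[121.5,166.2];
def hole(k,th):
    r=205*np.cos(th)-50*np.sin(th)
    p=fsolve(lambda p:[np.hypot(*(p-h))-120,np.hypot(*(p-k))-r],pin+[35,83]); u=(k-p)/r
    return p+u*(90*np.cos(th)-3*np.sin(th)),p,u
k0=pin+[-44.8-0.1,-109.7+3.8]; k0=fsolve(lambda k:hole(k,0)[0]-pin,pin+[-45,-110])
print("flat knob",k0)
kc=np.array([582.3-11.1,-50.9]); H=hole(kc,.178); print("now",H)
J=np.array([(hole(kc+d,.178)[0]-H[0]) for d in np.eye(2)]).T; print(J,"knob shift",np.linalg.solve(J,[1.8,-2.6]))
E
```

```text
flat knob [568.05 -62.15]
now (array([613.56,  45.02]), array([649.13, 125.57]), array([-0.4 , -0.91]))
[[ 0.05 -0.91]
 [ 0.41  1.4 ]] knob shift [ 0.33 -1.96]
```

arm_command(targets=[{"hand": -1, "x": 0, "y": -0.002, "z": 0, "yaw": 0}, {"hand": -1, "x": 0.0031, "y": -0.0015, "z": 0.0031, "yaw": 0}, {"hand": -1, "x": 0.0031, "y": -0.0016, "z": 0.0031, "yaw": 0}, {"hand": -1, "x": 0.0031, "y": -0.0015, "z": 0.0031, "yaw": 0}, {"hand": -1, "x": 0.0031, "y": -0.0016, "z": 0.0031, "yaw": 0}, {"hand": -1, "x": 0, "y": 0, "z": 0, "yaw": 0}, {"hand": -1, "x": 0, "y": 0, "z": 0, "yaw": 0}])

```text
clock: 11.55
eef_pos: [579.6, -59.3, 82.7]
eef_rot: [-3.134, 0.628, -3.138]
wrist_force: [-0.6, -0.8, -0.8]
finger_gap: 31.5
finger_force: 12.0
```

arm_command(targets=[{"hand": -1, "x": 0.0031, "y": -0.0012, "z": 0.0033, "yaw": 0}, {"hand": -1, "x": 0.0031, "y": -0.0012, "z": 0.0033, "yaw": 0}, {"hand": -1, "x": 0.0031, "y": -0.0012, "z": 0.0033, "yaw": 0}, {"hand": -1, "x": 0.0031, "y": -0.0012, "z": 0.0033, "yaw": 0}, {"hand": -1, "x": 0, "y": 0, "z": 0, "yaw": 0}, {"hand": -1, "x": 0, "y": 0, "z": 0, "yaw": 0}])

```text
clock: 12.15
eef_pos: [578.7, -64.3, 66.9]
eef_rot: [-3.132, 0.632, -3.137]
wrist_force: [-3.8, 3.4, 10.2]
finger_gap: 31.0
finger_force: 12.0
```

arm_command(targets=[{"hand": -0.1, "x": 0, "y": 0, "z": 0, "yaw": 0}, {"hand": 0.4, "x": 0, "y": 0, "z": 0, "yaw": 0}, {"hand": 0.4, "x": 0, "y": 0, "z": 0, "yaw": 0}, {"hand": 0.4, "x": 0, "y": 0, "z": 0, "yaw": 0}, {"hand": 0.4, "x": 0, "y": 0, "z": 0, "yaw": 0}, {"hand": 0.4, "x": 0, "y": 0, "z": -0.03, "yaw": 0}, {"hand": 0.4, "x": 0, "y": 0, "z": -0.04, "yaw": 0}, {"hand": 0.4, "x": 0, "y": 0, "z": -0.02, "yaw": 0}, {"hand": 0.4, "x": 0, "y": 0, "z": 0, "yaw": 0}])

```text
clock: 13.05
eef_pos: [524.5, -63.8, 140.2]
eef_rot: [-3.132, 0.632, -3.138]
wrist_force: [0.1, 0.5, -0.4]
finger_gap: 65.6
finger_force: 0.0
```

```bash
python3 - <<'E'
from cell import manip,camera,get_calibration
from h import *
import cv2
np.set_printoptions(precision=1,suppress=True)
s=manip.read_state();im=camera("wrist")
print(s['clock'],s['eef_pos'],s['eef_rot'],s['wrist_force'])
k=3
P=lambda p:(np.array(proj("wrist",p))-[200,90])*k
pin=np.array([613,43.7])
print("pin tip",P((*pin,45)),P((*pin,36)),"knob",P((568,-62,80)),"hole model out",P((*(pin+65*np.array([-.391,-.921])),36)))
cv2.imwrite("pics/w6.png",cv2.resize(im[90:250,200:460,::-1],(780,480),interpolation=cv2.INTER_CUBIC))
E
```

```text
13.05 [524.5 -63.8 140.2] [-3.1  0.6 -3.1] [ 0.1  0.5 -0.4]
pin tip [458.4 336.3] [453.4 318. ] knob [180.4 333.3] hole model out [306.4 272.7]
```

View pics/w6.png

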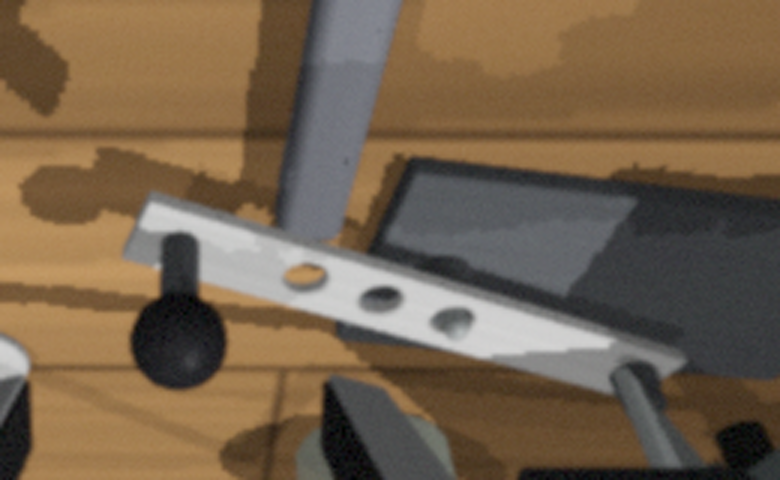

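Pin shows in the hole farthest from the knob (453,322), bar lying flat, knob free at (180,340). On to the pedal.

arm_command(targets=[{"hand": 0.4, "x": 0, "y": 0, "z": -0.04, "yaw": 0}, {"hand": 0.4, "x": 0, "y": 0, "z": -0.04, "yaw": 0}, {"hand": -1, "x": 0.005, "y": -0.048, "z": -0.004, "yaw": 0}, {"hand": -1, "x": 0.005, "y": -0.048, "z": -0.004, "yaw": 0}, {"hand": -1, "x": 0.005, "y": -0.048, "z": -0.004, "yaw": 0}, {"hand": -1, "x": 0.005, "y": -0.048, "z": -0.004, "yaw": 0}, {"hand": -1, "x": 0.005, "y": -0.048, "z": -0.004, "yaw": 0}, {"hand": -1, "x": 0.005, "y": -0.048, "z": -0.004, "yaw": 0}, {"hand": -1, "x": 0, "y": 0, "z": 0, "yaw": 0}, {"hand": -1, "x": 0, "y": 0, "z": 0, "yaw": 0}])

```text
clock: 14.1
eef_pos: [468.9, -312.6, 236.4]
eef_rot: [-3.116, 0.554, 3.079]
wrist_force: [-0.0, 0.5, -0.5]
finger_gap: 5.6
finger_force: 0.0
```

```bash
python3 - <<'E'
from cell import manip,camera,get_calibration
from h import *
import cv2
np.set_printoptions(precision=1,suppress=True)
s=manip.read_state();im=camera("wrist")
print(s['clock'],s['eef_pos'],s['eef_rot'],s['wrist_force'],s['finger_gap'],s['joints'])
print(np.array(proj("wrist",(434,-354,67)))*1.5625)
cv2.imwrite("pics/w7.png",cv2.resize(im[:,:,::-1],(800,600),interpolation=cv2.INTER_CUBIC))
E
```

```text
14.1 [ 468.9 -312.6  236.4] [-3.1  0.6  3.1] [-0.   0.5 -0.5] 5.6249049916338905 [-0.8  0.1  1.8  0.5  0.9 -2.6]
[340.8 121. ]
```

View pics/w7.png

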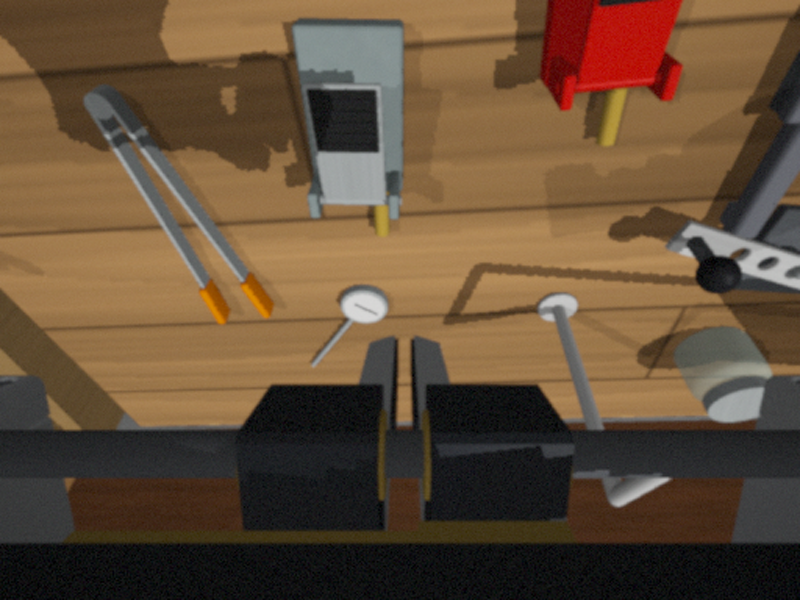

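Pad at (343,120), within 2 mm of the estimate; joint 6 reached its limit, so I turn the hand back first.

arm_command(targets=[{"hand": -1, "x": 0, "y": 0, "z": 0, "yaw": 0.14}, {"hand": -1, "x": 0, "y": 0, "z": 0, "yaw": 0.14}, {"hand": -1, "x": 0, "y": 0, "z": 0, "yaw": 0.14}, {"hand": -1, "x": 0, "y": 0, "z": 0, "yaw": 0.14}, {"hand": -1, "x": 0, "y": 0, "z": 0, "yaw": 0.14}, {"hand": -1, "x": 0, "y": 0, "z": 0, "yaw": 0}])

```text
clock: 14.75
eef_pos: [468.9, -311.3, 237.4]
eef_rot: [2.778, 0.43, 2.292]
wrist_force: [-0.1, 0.4, -0.7]
finger_gap: 0.1
finger_force: 0.0
```

```bash
cat > t.py <<'E'
import sys
from cell import manip
from h import *
from scipy.spatial.transform import Rotation as Ro
np.set_printoptions(precision=4,suppress=True)
s=manip.read_state();R=Ro.from_euler('xyz',s['eef_rot']).as_matrix()
g=np.array([float(a) for a in sys.argv[1:4]])
print(s['clock'],s['joints'],s['eef_pos']);print(R)
print("to goal",R.T@(g-s['eef_pos'])/1000,"10mm down",R.T@[0,0,-.01])
E
python3 t.py 440 -352.5 115
```

```text
14.75 [-0.8179  0.062   1.8231  0.4646  0.871  -1.8519] [ 468.9086 -311.2583  237.4231]
[[-0.5998  0.6044  0.5243]
 [ 0.6829  0.7282 -0.0583]
 [-0.4171  0.3231 -0.8495]]
to goal [ 0.0402 -0.0871  0.0912] 10mm down [ 0.0042 -0.0032  0.0085]
```

```bash
python3 t.py 444 -350 100 | tail -1
```

```text
to goal [ 0.0458 -0.0877  0.1059] 10mm down [ 0.0042 -0.0032  0.0085]
```

arm_command(targets=[{"hand": -1, "x": 0.015, "y": -0.029, "z": 0.035, "yaw": 0}, {"hand": -1, "x": 0.015, "y": -0.029, "z": 0.035, "yaw": 0}, {"hand": -1, "x": 0.0158, "y": -0.0297, "z": 0.0359, "yaw": 0}, {"hand": -1, "x": 0, "y": 0, "z": 0, "yaw": 0}, {"hand": -1, "x": 0.0042, "y": -0.0032, "z": 0.0085, "yaw": 0}, {"hand": -1, "x": 0.0042, "y": -0.0032, "z": 0.0085, "yaw": 0}, {"hand": -1, "x": 0, "y": 0, "z": 0, "yaw": 0}, {"hand": -1, "x": 0, "y": 0, "z": 0, "yaw": 0}])

```text
clock: 15.55
eef_pos: [444.4, -351.3, 81.9]
eef_rot: [2.78, 0.434, 2.294]
wrist_force: [-0.2, -0.4, -0.7]
finger_gap: 0.6
finger_force: 0.0
```

Now go down until the force rises.

arm_command(targets=[{"hand": -1, "x": 0.0021, "y": -0.0016, "z": 0.0043, "yaw": 0}, {"hand": -1, "x": 0.0021, "y": -0.0016, "z": 0.0043, "yaw": 0}, {"hand": -1, "x": 0.0021, "y": -0.0016, "z": 0.0043, "yaw": 0}, {"hand": -1, "x": 0.0021, "y": -0.0016, "z": 0.0043, "yaw": 0}, {"hand": -1, "x": 0, "y": 0, "z": 0, "yaw": 0}])

```text
clock: 16.05
eef_pos: [443.8, -351.4, 60.0]
eef_rot: [2.78, 0.431, 2.292]
wrist_force: [-2.9, 0.3, 5.7]
finger_gap: 0.4
finger_force: 2.7
```

arm_command(targets=[{"hand": -1, "x": 0.0021, "y": -0.0016, "z": 0.0043, "yaw": 0}, {"hand": -1, "x": 0.0021, "y": -0.0016, "z": 0.0043, "yaw": 0}, {"hand": -1, "x": 0, "y": 0, "z": 0, "yaw": 0}])

```text
clock: 16.35
eef_pos: [444.0, -351.7, 50.6]
eef_rot: [2.779, 0.432, 2.292]
wrist_force: [-5.8, 0.6, 8.6]
finger_gap: 0.2
finger_force: 4.8
```

arm_command(targets=[{"hand": -1, "x": 0.0008, "y": -0.0006, "z": 0.0017, "yaw": 0}, {"hand": -1, "x": 0, "y": 0, "z": 0, "yaw": 0}, {"hand": -1, "x": 0, "y": 0, "z": 0, "yaw": 0}])

```text
clock: 16.65
eef_pos: [444.2, -351.9, 49.9]
eef_rot: [2.779, 0.434, 2.292]
wrist_force: [-13.9, 4.6, 22.9]
finger_gap: 0.4
finger_force: 12.0
```

arm_command(targets=[{"hand": -1, "x": 0, "y": 0, "z": 0, "yaw": 0}, {"hand": -1, "x": 0, "y": 0, "z": 0, "yaw": 0}, {"hand": -1, "x": -0.0042, "y": 0.0032, "z": -0.0085, "yaw": 0}, {"hand": -1, "x": -0.0042, "y": 0.0032, "z": -0.0085, "yaw": 0}, {"hand": -1, "x": -0.0084, "y": 0.0064, "z": -0.017, "yaw": 0}, {"hand": -1, "x": -0.0168, "y": 0.0128, "z": -0.034, "yaw": 0}, {"hand": -1, "x": -0.0168, "y": 0.0128, "z": -0.034, "yaw": 0}, {"hand": -1, "x": 0, "y": 0, "z": 0, "yaw": 0}, {"hand": -1, "x": 0, "y": 0, "z": 0, "yaw": 0}, {"hand": -1, "x": 0, "y": 0, "z": 0, "yaw": 0}])

```text
clock: 17.65
eef_pos: [443.7, -351.1, 167.1]
eef_rot: [2.779, 0.43, 2.293]
wrist_force: [0.2, -0.2, -0.1]
finger_gap: 0.7
finger_force: 0.0
```

```bash
python3 - <<'E'
from cell import manip
s=manip.read_state();print(s['clock'],s['eef_pos'].round(1),s['wrist_force'].round(1),abs(s['qd']).max())
print(manip.sign_off())
E
```

```text
17.65 [ 443.7 -351.1  167.1] [ 0.2 -0.2 -0.1] 0.01037187795943878
the job is handed in; nothing more can be done
None
```

I handed the job in at 17.7 s with no verdict returned: the camera showed the pin in the farthest hole with the bar flat and released, then I pressed the grey pedal until the force jumped to about 23 N and released it, though I took no picture of it back up.

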